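Snap the lid onto a new sharps tub

TASK

The red lid lies loose on the new yellow sharps tub. Press its rim down all round, at the four pale corner pads, until every corner has clicked fully home, then move clear. Keep off the raised middle with the opening, do not lift the tub or push it out of its place, and leave the other things on the desk where they are.

Things in the scene. Friction and masses are not known exactly. Their poses are not given: they have to be found in the camera images.
- tub: yellow sharps tub, loose on the desk: 168 x 118 mm at the foot, 180 x 128 mm at the rim, rim 108 mm high, 0.5 to 0.7 kg with its lid. Origin: centre of its underside. x along its long side (far = +x, near = -x), y along its short side (left = +y, right = -y), z up. On it lies the red lid, 188 x 136 mm, thin, a little flexible, its four corners resting on snap beads 8 mm above home
- near_right (a point): centre of the top of the lid's near right press pad: round, pale red, 27 mm across, 2 mm proud of the lid, at -74 mm x, -48 mm y of the tub. 122 mm above the desk while loose, 114 mm clicked home. Pressing takes 10 to 13 N, most of it 1.5 mm down; let go before 4 mm it springs back; past that it snaps down to a hard stop and stays. Corners click almost independently
- near_left (a point): centre of the top of the lid's near left press pad: round, pale red, 27 mm across, 2 mm proud of the lid, at -74 mm x, +48 mm y of the tub. 122 mm above the desk while loose, 114 mm clicked home. Pressing takes 10 to 13 N, most of it 1.5 mm down; let go before 4 mm it springs back; past that it snaps down to a hard stop and stays. Corners click almost independently
- far_right (a point): centre of the top of the lid's far right press pad: round, pale red, 27 mm across, 2 mm proud of the lid, at +74 mm x, -48 mm y of the tub. 122 mm above the desk while loose, 114 mm clicked home. Pressing takes 10 to 13 N, most of it 1.5 mm down; let go before 4 mm it springs back; past that it snaps down to a hard stop and stays. Corners click almost independently
- far_left (a point): centre of the top of the lid's far left press pad: round, pale red, 27 mm across, 2 mm proud of the lid, at +74 mm x, +48 mm y of the tub. 122 mm above the desk while loose, 114 mm clicked home. Pressing takes 10 to 13 N, most of it 1.5 mm down; let go before 4 mm it springs back; past that it snaps down to a hard stop and stays. Corners click almost independently
- lancets: white and blue carton of lancets, 78 x 46 x 42 mm high, loose. Origin: centre of its underside
- gel: white bottle with a blue cap, 52 mm in diameter, 135 mm high, standing loose. Origin: centre of its underside
- mouthpiece: white paper-board mouthpiece tube, 31 mm in diameter, 65 mm high, standing on end, loose and light. Origin: centre of its underside
- middle: raised middle of the red lid with the drop opening, not to be touched: a block 88 (x) by 76 (y) mm rising 8 mm above the lid, on it a round collar 62 mm across and 10 mm high, with a yellow flap that stands a little open (edge about 40 mm above the lid). Origin on the tub's vertical axis at the underside of the lid's plate: 116 mm above the desk while loose, 108 mm home
There are look-alikes about, which are no part of the job. There is more than one size of the tub; the job needs the smallest.

How it is judged:
By the outcome, as a careful person would: the job done as asked, in the order asked, and still so for the second after the job is handed in, with the robot touching nothing.
It also fails if it takes over 38 s, if anything falls off the work surface, if the arm or the gripper's body presses on something with over 40 N, if the wrist force passes 120 N, or if a joint passes its speed limit or range.

ROBOT

A 6-joint arm with a two-finger parallel gripper is mounted at the origin on the work surface. World frame = base frame: x ahead of the robot, y to its left, z up, the work surface at z = 0. Lengths are in mm, angles in degrees, forces in N, time in s.
With the tool pointing down it reaches from about 325 to 900 mm from the base axis. Payload 6.1 kg.
Tool frame: the origin (TCP) lies midway between the tips of the shut fingers; the grasp point (between the pads) lies 19 mm behind it; z points along the fingers, y is the direction in which the jaws open and shut (so a half turn about z gives the same grasp; the last joint's range is limited). The gripper opens to 85 mm and grips with 20 to 120 N. Pads are 22 mm wide; open, the fingers measure 114 mm over their backs; the gripper's body (76 mm by 85 mm) begins 54 mm behind the grasp point. The pads swing forward as they close: fully open they stand 13 mm farther back than shut.
Start: joints at [65.082, 12.628, 87.462, -0, 79.91, -7.225], TCP at [189.946, 595.43, 231.3] pointing down, gripper open.
Joint ranges: [-170.65, 170.65], [-52.31, 119.04], [5.05, 147.46], [-71.25, 251.25], [11.57, 151.72], [-153.62, 153.62]. Speed limits (degrees/s): [147.25, 147.25, 172.46, 180, 180, 180].

INTERFACE

Orientations are given as a 3x3 rotation matrix whose columns are the frame's x, y, z axes.
In Python, from workcell import sense, snapshot, close_job gives the robot as it stands.
- The arm moves only by the tool arm_command, never from a script. Its argument "moves" is a list of rows, each a list of 6 numbers: the shift along the tool's x, y, z in mm, then the turn, a rotation vector about the tool's x, y, z in degrees. In form: [[dx, dy, dz, wx, wy, wz], ...]. A call has 1 to 5 rows; each row shifts and turns the commanded pose from where the row before left it, along the tool's axes as they then stand; what a row does not reach is not made up. A row lasts 1/10 s, in which the tool goes at most 50 mm and 8.59 degrees, less where a joint would pass 70% of its speed; a pose out of reach is approached as far as the arm can. A call with a gripper value outside its range is refused whole. "jaw" is the gripper command: -1 is shut, 1 is fully open, values between are in proportion, set as the call begins (left out, the last holds). The fingers move at their own pace and stop on an object; "grip_force" is the grip in N (left out, the last holds). Time passes only in rows, so rows that do not move let the fingers close. It gives the time, the measured TCP pose, the force and the opening at its end, in the units of the state.
- sense(): the state, without advancing time (a new reading comes with each control period).
- snapshot(name): name is "side" or "top"; returns a dict with "img" (384x512x3 uint8, red, green, blue), "fx", "fy", "cx", "cy" (pixels), "extrinsics" (4x4, takes a point from camera to world coordinates). Camera axes: x right, y up, looking along -z (the intrinsics and any distortion apply to the point x, -y, -z); pixel columns grow to the right and rows downward; lengths in mm; the calibration is good to about 2 mm. A picture is of the moment at which its call begins. There is no depth.
- close_job(): hands the job in, once; it reports no verdict.
The state is a dict: "time": time; "joint_pos": joint angles; "qd": joint speeds; "tau": joint torques, N m; "tool_pos": TCP position; "ee_rot": TCP orientation; "contact_force": force on the tool from outside, world axes, zero at the start; "wrist_torque": the same for the moment, N m; "gripper_width": opening from 0.0 (shut) to 1.0 (fully open).
Only numpy, scipy, OpenCV 4.12 (cv2) and the standard library are available. Lean on these libraries where they do the work, as an engineer would, in place of code of your own. Each camera call takes 0.05 s, during which the arm holds its last target.

## Working session

There is one attempt and no reset: what is moved stays moved. The work goes in short steps, Python scripts to look and compute and a tool call to move; the robot and the scene stay as the last step left them, time stands still between calls to the robot, and variables do not carry over. Pictures are saved under pics/ and viewed, and the job is handed in when it is done.

Besides the shell and the picture viewer there is one more tool, called after ">>>" by a JSON object that holds its "fn" and its "kwargs", one argument or row to a line. arm_command: Moves the arm, as the interface text tells. Its arguments: {"type":"object","properties":{"moves":{"type":"array"},"jaw":{"type":"number"},"grip_force":{"type":"number"}},"required":["moves"]}

```bash
mkdir -p pics; cat > h.py <<'E'
import numpy as np, cv2
from workcell import sense, snapshot
def proj(s,P):
    T=np.linalg.inv(s["extrinsics"]); p=T[:3,:3]@np.array(P,float)+T[:3,3]
    return s["cx"]+s["fx"]*p[0]/-p[2], s["cy"]+s["fy"]*(-p[1])/-p[2]
def ray(s,u,v,z):
    E=np.array(s["extrinsics"]); d=E[:3,:3]@np.array([(u-s["cx"])/s["fx"],-(v-s["cy"])/s["fy"],-1]); o=E[:3,3]
    return o+d*(z-o[2])/d[2]
E
python3 - <<'E'
from h import *
import pickle
for n in("top","side"):
    s=snapshot(n); print(n,{k:v for k,v in s.items() if k!="img"})
    pickle.dump(s,open(n+"0.pkl","wb")); cv2.imwrite(f"pics/{n}0.png",cv2.resize(s["img"][:,:,::-1],(800,600)))
print(sense())
E
```

```text
top {'fx': 414.7673596310623, 'fy': 414.7673596310623, 'cx': 259.94991568463473, 'cy': 189.79731124732893, 'extrinsics': array([[-2.50904962e-02,  9.93465932e-01, -1.11336919e-01,
         3.52431891e+02],
       [-9.99679532e-01, -2.45597666e-02,  6.13600695e-03,
         6.48700724e+01],
       [ 3.36150511e-03,  1.11455195e-01,  9.93763775e-01,
         1.22254615e+03],
       [ 0.00000000e+00,  0.00000000e+00,  0.00000000e+00,
         1.00000000e+00]])}
side {'fx': 360.34014735518537, 'fy': 360.34014735518537, 'cx': 260.1606045106878, 'cy': 191.3520261874737, 'extrinsics': array([[ 7.18666020e-01, -6.57021570e-01,  2.27687962e-01,
         6.56274577e+02],
       [ 6.95296599e-01,  6.74730951e-01, -2.47589950e-01,
        -1.29613693e+02],
       [ 9.04382276e-03,  3.36245149e-01,  9.41731070e-01,
         8.41273524e+02],
       [ 0.00000000e+00,  0.00000000e+00,  0.00000000e+00,
         1.00000000e+00]])}
{'time': 0.1, 'joint_pos': array([ 6.50828869e+01,  1.26708530e+01,  8.75200273e+01,  1.07998034e-03,
        7.99106178e+01, -7.22461499e+00]), 'qd': array([ 0.07999602, -0.10643588, -0.14743595, -0.00840158, -0.0733137 ,
        0.03627741]), 'tau': array([ 9.43683444e-04, -4.98244786e+01, -3.90543580e+01, -1.34148922e-04,
        5.79448169e-03,  4.54789597e-05]), 'tool_pos': array([189.70222106, 594.93616012, 230.29968499]), 'ee_rot': array([[-9.52700180e-01,  3.03910816e-01, -7.63164771e-04],
       [ 3.03911679e-01,  9.52698869e-01, -1.59876474e-03],
       [ 2.41184319e-04, -1.75507814e-03, -9.99998431e-01]]), 'contact_force': array([ 0.2376157 , -0.64167251, -0.04974839]), 'wrist_torque': array([-0.00090855,  0.01566914, -0.0015739 ]), 'gripper_width': 0.9976363216965005}
```

View pics/top0.png

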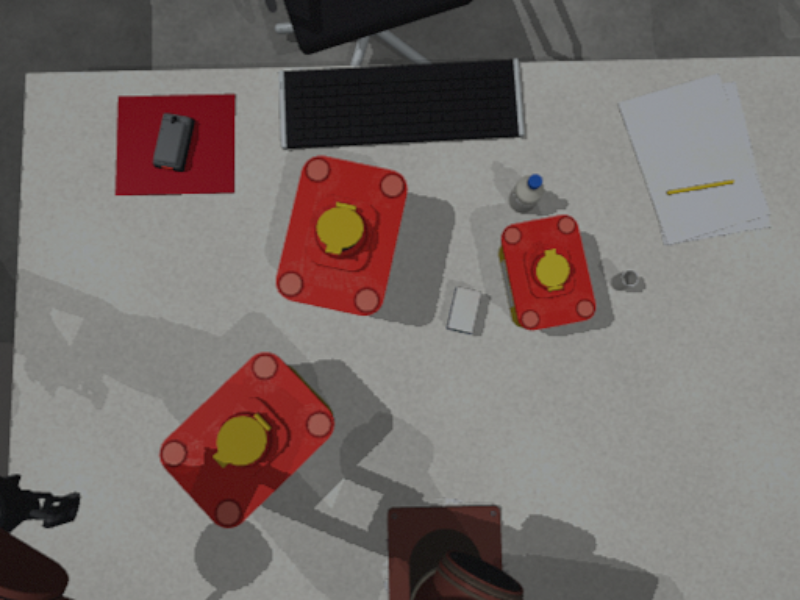

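View pics/side0.png

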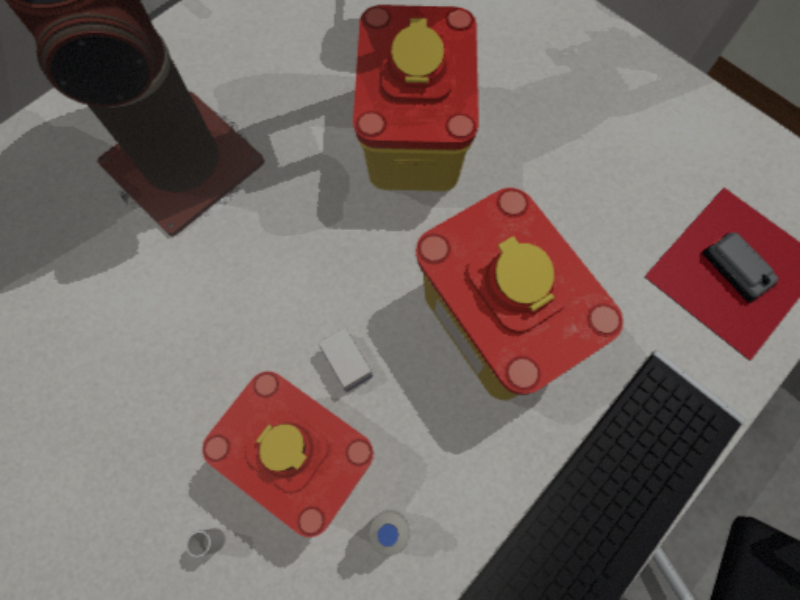

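The top view (800x600) shows three red-lidded tubs, at pixels (340,230), (245,440) and (552,270). There is also a red mat at (175,145), which isn't a tub. The tub at (552,270) looks smallest and stands among the bottle, carton and tube. I'll check it by measuring its pads.

```bash
cat > pads.py <<'E'
from h import *
import pickle,sys
def pads(s,roi):
    x0,y0,x1,y1=roi; im=s["img"][y0:y1,x0:x1].astype(int); r,g,b=im[...,0],im[...,1],im[...,2]
    m=((r>110)&(g>0.38*r)&(g<0.75*r)&(abs(g-b)<0.18*r)).astype(np.uint8)
    n,l,st,c=cv2.connectedComponentsWithStats(m)
    return [(c[i]+[x0,y0],st[i,4]) for i in range(1,n) if st[i,4]>25]
if __name__=="__main__":
    S={n:pickle.load(open(n+"0.pkl","rb")) for n in("top","side")}
    R={"top":(315,132,385,215),"side":(125,232,245,348)}
    for n in S:
        x0,y0,x1,y1=R[n]
        cv2.imwrite(f"pics/crop_{n}.png",cv2.resize(S[n]["img"][y0:y1,x0:x1,::-1],None,fx=5,fy=5,interpolation=cv2.INTER_NEAREST))
        for c,a in pads(S[n],R[n]): print(n,c.round(1),a,ray(S[n],*c,122).round(1))
E
python3 pads.py
```

```text
top [362.4 143. ] 92 [ 596.3 -222.3  122. ]
top [327.4 149.6] 91 [ 580.3 -126.7  122. ]
top [374.2 197. ] 82 [ 448.8 -246.2  122. ]
top [338.9 203.8] 87 [ 433. -151.  122.]
side [179.1 282.3] 2067 [ 500.  -184.9  122. ]
side [201.2 317.7] 40 [ 578.4 -199.3  122. ]
```

```bash
python3 -c "
import cv2,numpy as np
a=cv2.imread('pics/crop_top.png');b=cv2.imread('pics/crop_side.png');b=cv2.resize(b,(430,415))
cv2.imwrite('pics/crops.png',np.hstack([a,b]))"
```

```text
(no output)
```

View pics/crops.png

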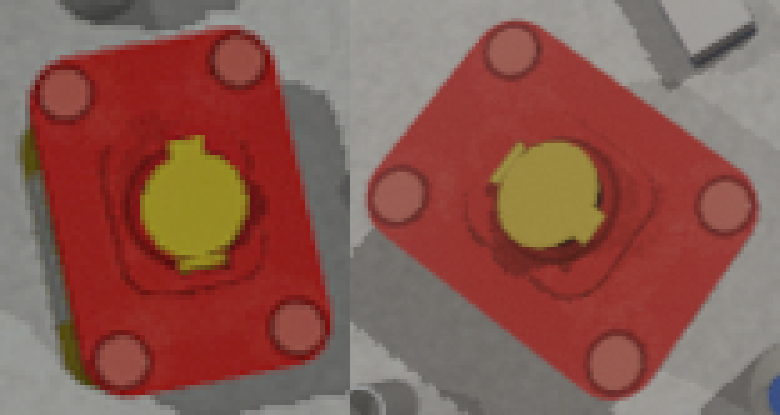

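The crop shows a red lid with four pale pads. In the top view at z=122 they are 96.9 and 149.4 mm apart, against 96 and 148 mm expected, so this is the right tub. Next I'll cross-check with the side view and get the positions of the neighbouring things.

```bash
python3 - <<'E'
from h import *
import pickle
S={n:pickle.load(open(n+"0.pkl","rb")) for n in("top","side")}
s=S["side"]; x0,y0,x1,y1=(125,232,245,348)
im=s["img"][y0:y1,x0:x1].astype(int); r,g,b=[im[...,i] for i in range(3)]
m=((r>110)&(g>0.46*r)&(g<0.72*r)&(b>.4*r)).astype(np.uint8)
n,l,st,c=cv2.connectedComponentsWithStats(m)
top=np.array([[362.4,143],[327.4,149.6],[374.2,197],[338.9,203.8]])
P=[]
for i in range(1,n):
    if 25<st[i,4]<300:
        q=c[i]+[x0,y0]; w=ray(s,*q,122); print(q.round(1),st[i,4],w.round(1))
        if st[i,4]>60: P.append(q)
T=np.array([ray(S["top"],*t,122) for t in top])
def tri(pt,ps):
    A=[];B=[]
    for s,q in((S["top"],pt),(S["side"],ps)):
        o=ray(s,*q,0);d=ray(s,*q,100)-o;d/=np.linalg.norm(d);M=np.eye(3)-np.outer(d,d);A.append(M);B.append(M@o)
    return np.linalg.solve(sum(A),sum(B))
for q in P:
    w=ray(s,*q,122);i=np.argmin(np.linalg.norm(T-w,axis=1));print("tri",i,tri(top[i],q).round(1))
print("T mean",T.mean(0))
# objects in top view (800 px coords)
for nm,u,v,z in(("gelcap",535,182,135),("mouth",630,277,65),("carton",466,310,42)): print(nm,ray(S["top"],u*.64,v*.64,z).round(0))
for nm,u,v,z in(("gelcap",388,535,135),("mouth",200,543,65),("carton",345,355,42)): print(nm,ray(S["side"],u*.64,v*.64,z).round(0))
E
```

```text
[169.4 245.3] 172 [ 431.9 -150.3  122. ]
[137.6 286.2] 182 [ 447.9 -245.5  122. ]
[229.2 289.1] 170 [ 579.  -126.3  122. ]
[171. 326.] 31 [ 548.7 -248.4  122. ]
[198.7 333.1] 180 [ 594.8 -220.8  122. ]
tri 3 [ 432.9 -150.3  125.3]
tri 2 [ 448.7 -245.2  124.7]
tri 1 [ 579.5 -126.2  126.2]
tri 0 [ 595.2 -220.4  127.8]
T mean [ 514.66478134 -186.56788239  122.        ]
gelcap [ 667. -169.  135.]
mouth [ 508. -347.   65.]
carton [457. -51.  42.]
gelcap [ 672. -167.  135.]
mouth [ 509. -343.   65.]
carton [459. -44.  42.]
```

The two views agree to within 2 mm: near_left (432.4,-150.6), near_right (448.3,-245.8), far_right (595.5,-221.5), far_left (579.6,-126.5). I'll shut the gripper, rise to clear the bigger tubs, then cross over.

>>> {"fn": "arm_command", "kwargs": {
  "moves": [
    [0,0,-35,0,0,0],
    [0,0,-35,0,0,0],
    [-23,-32,0,0,0,0],
    [-23,-32,0,0,0,0],
    [-23,-32,0,0,0,0]
  ],
  "jaw": -1,
  "grip_force": 60
}}

```text
time: 0.6
tool_pos: [226.5, 481.7, 300.9]
ee_rot: [[-0.953, 0.303, -0.0], [0.303, 0.953, -0.001], [-0.0, -0.001, -1.0]]
contact_force: [0.6, 0.5, -0.4]
gripper_width: 0.146
```

>>> {"fn": "arm_command", "kwargs": {
  "moves": [
    [-23,-32,0,0,0,0],
    [-23,-32,0,0,0,0],
    [-23,-32,0,0,0,0],
    [-23,-32,0,0,0,0],
    [-23,-32,0,0,0,0]
  ]
}}

```text
time: 1.1
tool_pos: [287.4, 294.1, 300.9]
ee_rot: [[-0.953, 0.303, -0.0], [0.303, 0.953, -0.0], [0.0, -0.0, -1.0]]
contact_force: [0.3, -0.4, 0.1]
gripper_width: 0.003
```

>>> {"fn": "arm_command", "kwargs": {
  "moves": [
    [-23,-32,0,0,0,0],
    [-23,-32,0,0,0,0],
    [-23,-32,0,0,0,0],
    [-23,-32,0,0,0,0],
    [-23,-32,0,0,0,0]
  ]
}}

```text
time: 1.6
tool_pos: [348.3, 106.7, 301.1]
ee_rot: [[-0.953, 0.304, 0.0], [0.304, 0.953, 0.0], [-0.0, 0.0, -1.0]]
contact_force: [0.9, -0.9, -0.6]
gripper_width: 0.001
```

>>> {"fn": "arm_command", "kwargs": {
  "moves": [
    [-23,-32,0,0,0,0],
    [-23,-32,0,0,0,0],
    [-23,-32,0,0,0,0],
    [-23,-32,0,0,0,0],
    [-23,-32,0,0,0,0]
  ]
}}

```text
time: 2.1
tool_pos: [409.3, -80.8, 301.0]
ee_rot: [[-0.953, 0.304, -0.0], [0.304, 0.953, 0.0], [0.0, 0.0, -1.0]]
contact_force: [1.0, 0.4, 0.3]
gripper_width: -0.0
```

>>> {"fn": "arm_command", "kwargs": {
  "moves": [
    [-22,-30,0,0,0,0],
    [-21,-30,0,0,0,0],
    [0,0,45,0,0,0],
    [0,0,45,0,0,0],
    [0,0,45,0,0,0]
  ]
}}

```text
time: 2.6
tool_pos: [431.8, -149.7, 164.6]
ee_rot: [[-0.952, 0.305, 0.0], [0.305, 0.952, -0.0], [-0.0, -0.0, -1.0]]
contact_force: [0.9, -0.2, -0.1]
gripper_width: 0.004
```

>>> {"fn": "arm_command", "kwargs": {
  "moves": [
    [0,0,20,0,0,0],
    [0,0,10,0,0,0],
    [0,0,0,0,0,0]
  ]
}}

```text
time: 2.9
tool_pos: [431.2, -148.9, 135.1]
ee_rot: [[-0.953, 0.304, -0.002], [0.304, 0.953, 0.001], [0.003, 0.001, -1.0]]
contact_force: [0.1, 0.1, 0.6]
gripper_width: 0.0
```

```bash
python3 - <<'E'
from h import *
o=[]
for n,r in(("top",(300,120,400,220)),("side",(125,220,255,350))):
    s=snapshot(n); x0,y0,x1,y1=r; o.append(cv2.resize(s["img"][y0:y1,x0:x1,::-1],(400,400),interpolation=cv2.INTER_CUBIC))
cv2.imwrite("pics/hov.png",np.hstack(o)); s=sense();print(s["tool_pos"],s["contact_force"])
E
```

```text
[ 432.9028673  -149.81242558  137.58375313] [ 0.17073173 -0.48586093  0.96863677]
```

View pics/hov.png

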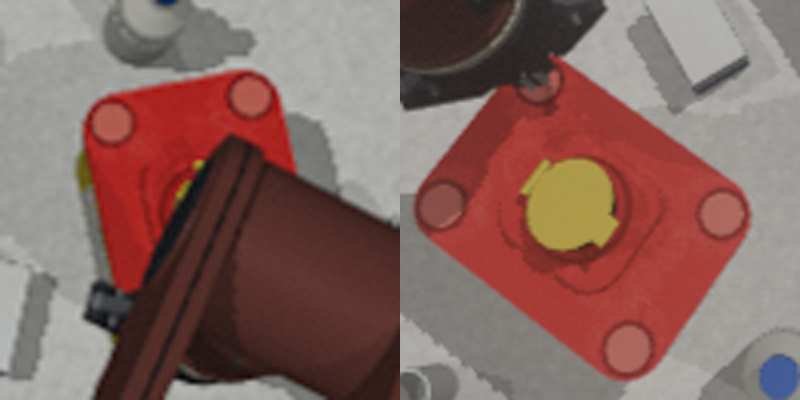

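The finger tip hangs over the near-left pad (right panel, about (540,85)), clear of the middle. Pressing in small steps.

>>> {"fn": "arm_command", "kwargs": {
  "moves": [
    [0,0,6,0,0,0],
    [0,0,4,0,0,0],
    [0,0,3,0,0,0],
    [0,0,2,0,0,0],
    [0,0,0,0,0,0]
  ]
}}

```text
time: 3.5
tool_pos: [432.1, -149.3, 121.7]
ee_rot: [[-0.953, 0.304, -0.0], [0.304, 0.953, 0.0], [0.0, 0.0, -1.0]]
contact_force: [-1.7, 0.8, 3.7]
gripper_width: 0.0
```

>>> {"fn": "arm_command", "kwargs": {
  "moves": [
    [0,0,2,0,0,0],
    [0,0,2,0,0,0]
  ]
}}

```text
time: 3.7
tool_pos: [432.2, -149.0, 118.0]
ee_rot: [[-0.953, 0.304, 0.0], [0.304, 0.953, 0.001], [0.0, 0.001, -1.0]]
contact_force: [0.8, -0.7, 1.3]
gripper_width: -0.003
```

>>> {"fn": "arm_command", "kwargs": {
  "moves": [
    [0,0,2,0,0,0],
    [0,0,1,0,0,0]
  ]
}}

```text
time: 3.9
tool_pos: [432.8, -149.8, 115.2]
ee_rot: [[-0.953, 0.304, 0.001], [0.304, 0.953, -0.001], [-0.002, -0.0, -1.0]]
contact_force: [-1.5, 1.9, 10.4]
gripper_width: 0.0
```

>>> {"fn": "arm_command", "kwargs": {
  "moves": [
    [0,0,1,0,0,0],
    [0,0,0,0,0,0]
  ]
}}

```text
time: 4.1
tool_pos: [433.0, -150.0, 115.0]
ee_rot: [[-0.953, 0.304, 0.002], [0.304, 0.953, -0.001], [-0.002, -0.001, -1.0]]
contact_force: [-3.5, 0.9, 12.3]
gripper_width: -0.002
```

>>> {"fn": "arm_command", "kwargs": {
  "moves": [
    [0,0,1,0,0,0],
    [0,0,0,0,0,0]
  ]
}}

```text
time: 4.3
tool_pos: [433.2, -150.2, 114.7]
ee_rot: [[-0.953, 0.304, 0.002], [0.304, 0.953, -0.002], [-0.003, -0.001, -1.0]]
contact_force: [-5.5, 2.5, 17.0]
gripper_width: 0.001
```

>>> {"fn": "arm_command", "kwargs": {
  "moves": [
    [0,0,1,0,0,0],
    [0,0,1,0,0,0],
    [0,0,0,0,0,0]
  ]
}}

```text
time: 4.6
tool_pos: [433.5, -150.4, 114.2]
ee_rot: [[-0.953, 0.304, 0.002], [0.304, 0.953, -0.002], [-0.003, -0.001, -1.0]]
contact_force: [-10.3, 4.8, 28.1]
gripper_width: -0.001
```

>>> {"fn": "arm_command", "kwargs": {
  "moves": [
    [0,0,-7,0,0,0],
    [0,0,-20,0,0,0],
    [0,0,-40,0,0,0]
  ]
}}

```text
time: 4.9
tool_pos: [429.7, -148.3, 174.8]
ee_rot: [[-0.953, 0.304, -0.006], [0.304, 0.953, 0.003], [0.007, 0.001, -1.0]]
contact_force: [0.2, -0.7, 0.3]
gripper_width: 0.0
```

```bash
cat > look.py <<'E'
from h import *
import sys
def tri(S,pt,ps):
    A=[];B=[]
    for s,q in zip(S,(pt,ps)):
        o=ray(s,*q,0);d=ray(s,*q,100)-o;d/=np.linalg.norm(d);M=np.eye(3)-np.outer(d,d);A.append(M);B.append(M@o)
    return np.linalg.solve(sum(A),sum(B))
o=[]
for n,r in(("top",(300,120,400,220)),("side",(125,220,255,350))):
    s=snapshot(n); x0,y0,x1,y1=r; o.append(cv2.resize(s["img"][y0:y1,x0:x1,::-1],(400,400),interpolation=cv2.INTER_CUBIC))
    im=s["img"][y0:y1,x0:x1].astype(int); R,g,b=[im[...,i] for i in range(3)]
    k=0.46 if n=="side" else .40
    m=((R>70)&(g>k*R)&(g<0.75*R)&(b>.36*R)&(abs(g-b)<.18*R)).astype(np.uint8)
    N,l,st,c=cv2.connectedComponentsWithStats(m)
    for i in range(1,N):
        if 60<st[i,4]<300: q=c[i]+[x0,y0]; print(n,q.round(1),st[i,4],"z122",ray(s,*q,122)[:2].round(1),"z114",ray(s,*q,114)[:2].round(1))
cv2.imwrite("pics/"+sys.argv[1],np.hstack(o)); s=sense();print(s["time"],s["tool_pos"].round(1),s["contact_force"].round(1))
E
python3 look.py l1.png
```

```text
top [362.2 143.1] 89 z122 [ 595.9 -221.7] z114 [ 597.7 -223.8]
top [327.7 149.3] 96 z122 [ 581.2 -127.7] z114 [ 582.9 -129.1]
top [354.9 189.1] 243 z122 [ 471.3 -195.7] z114 [ 472.2 -197.6]
side [170.8 246.2] 148 z122 [ 435.1 -149.5] z114 [ 432.6 -149.7]
side [138.5 288.4] 243 z122 [ 452.5 -246.9] z114 [ 450.2 -248.2]
side [229.2 289.1] 172 z122 [ 578.9 -126.2] z114 [ 578.  -126.2]
side [198.6 333. ] 184 z122 [ 594.6 -220.9] z114 [ 593.9 -221.9]
5.0 [ 435.1 -151.1  182.4] [ 1.  -0.6  1. ]
```

View pics/l1.png

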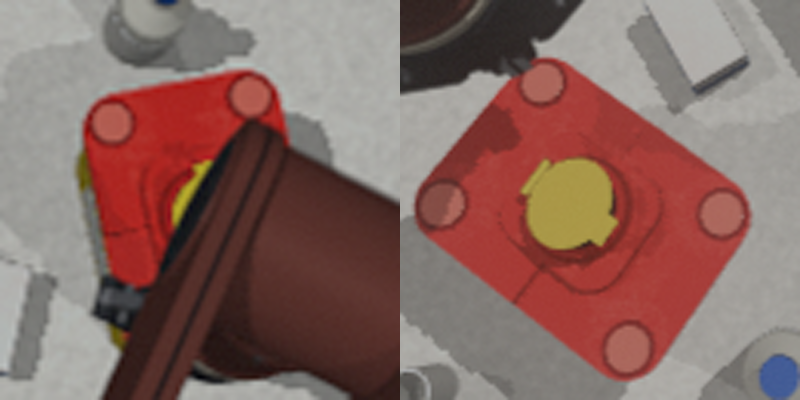

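Near-left has dropped: its side-view pixel moved from (169.4,245.3) to (170.8,246.2), which fits z=114. The other pads haven't moved. Next is near_right.

>>> {"fn": "arm_command", "kwargs": {
  "moves": [
    [-15,-29,0,0,0,0],
    [-15,-29,0,0,0,0],
    [-15,-29,0,0,0,0],
    [0,0,20,0,0,0],
    [0,0,18,0,0,0]
  ]
}}

```text
time: 5.5
tool_pos: [448.6, -247.3, 138.5]
ee_rot: [[-0.952, 0.306, 0.0], [0.306, 0.952, -0.001], [-0.001, -0.0, -1.0]]
contact_force: [0.0, 0.6, -0.4]
gripper_width: -0.001
```

>>> {"fn": "arm_command", "kwargs": {
  "moves": [
    [0,0,8,0,0,0],
    [0,0,5,0,0,0],
    [0,0,2,0,0,0],
    [0,0,2,0,0,0],
    [0,0,0,0,0,0]
  ]
}}

```text
time: 6.0
tool_pos: [448.9, -246.1, 122.9]
ee_rot: [[-0.953, 0.304, 0.001], [0.304, 0.953, -0.001], [-0.001, -0.0, -1.0]]
contact_force: [-0.4, 0.3, 0.5]
gripper_width: 0.0
```

>>> {"fn": "arm_command", "kwargs": {
  "moves": [
    [0,0,2,0,0,0],
    [0,0,2,0,0,0]
  ]
}}

```text
time: 6.2
tool_pos: [449.2, -246.8, 119.8]
ee_rot: [[-0.953, 0.304, 0.002], [0.304, 0.953, -0.002], [-0.002, -0.002, -1.0]]
contact_force: [-1.9, -0.8, 6.1]
gripper_width: -0.001
```

>>> {"fn": "arm_command", "kwargs": {
  "moves": [
    [0,0,2,0,0,0],
    [0,0,2,0,0,0]
  ]
}}

```text
time: 6.4
tool_pos: [449.3, -246.7, 115.6]
ee_rot: [[-0.953, 0.304, 0.002], [0.304, 0.953, -0.002], [-0.002, -0.001, -1.0]]
contact_force: [-3.7, -0.8, 14.3]
gripper_width: 0.005
```

>>> {"fn": "arm_command", "kwargs": {
  "moves": [
    [0,0,2,0,0,0],
    [0,0,1,0,0,0],
    [0,0,0,0,0,0]
  ]
}}

```text
time: 6.7
tool_pos: [449.6, -247.6, 114.9]
ee_rot: [[-0.953, 0.304, 0.002], [0.304, 0.953, -0.004], [-0.003, -0.003, -1.0]]
contact_force: [-7.3, 1.4, 22.0]
gripper_width: -0.003
```

>>> {"fn": "arm_command", "kwargs": {
  "moves": [
    [0,0,1,0,0,0],
    [0,0,0,0,0,0],
    [0,0,-7,0,0,0],
    [0,0,-20,0,0,0],
    [0,0,-40,0,0,0]
  ]
}}

```text
time: 7.2
tool_pos: [446.3, -244.2, 174.5]
ee_rot: [[-0.953, 0.304, -0.006], [0.304, 0.953, 0.005], [0.007, 0.003, -1.0]]
contact_force: [1.2, -0.5, -0.0]
gripper_width: 0.001
```

>>> {"fn": "arm_command", "kwargs": {
  "moves": [
    [-33,17,0,0,0,0],
    [-33,17,0,0,0,0],
    [-33,17,0,0,0,0],
    [-33,17,0,0,0,0],
    [0,0,0,0,0,0]
  ]
}}

```text
time: 7.7
tool_pos: [597.9, -219.8, 176.0]
ee_rot: [[-0.953, 0.302, 0.0], [0.302, 0.953, 0.001], [-0.0, 0.001, -1.0]]
contact_force: [-0.3, 0.0, 1.2]
gripper_width: -0.004
```

```bash
python3 look.py l2.png
```

```text
top [327.2 149.9] 94 z122 [ 579.8 -126.1] z114 [ 581.4 -127.5]
side [229.7 288.7] 186 z122 [ 579.1 -125. ] z114 [ 578.2 -124.9]
side [138.7 286.6] 172 z122 [ 450.2 -244.6] z114 [ 447.9 -245.8]
side [191.9 319.6] 157 z122 [ 568.4 -213.7] z114 [ 567.4 -214.6]
7.8 [ 594.8 -220.6  176.1] [-1.   0.9 -0. ]
```

View pics/l2.png

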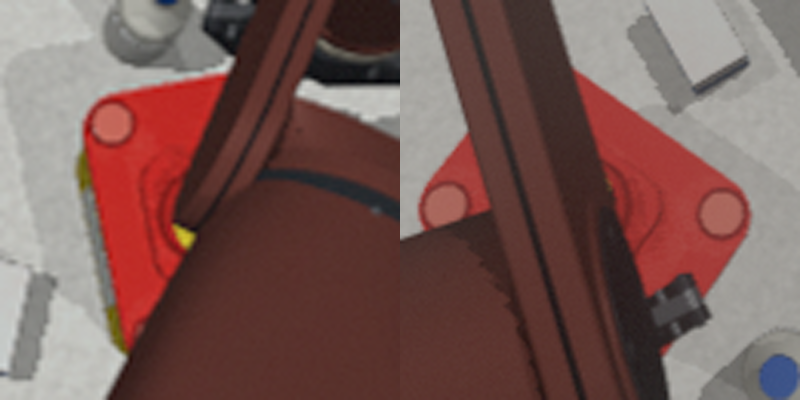

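Near-right now fits z=114 at (447.9,-245.8), and the tub hasn't moved. Pressing far_right.

>>> {"fn": "arm_command", "kwargs": {
  "moves": [
    [0,0,20,0,0,0],
    [0,0,18,0,0,0],
    [0,0,8,0,0,0],
    [0,0,5,0,0,0],
    [0,0,0,0,0,0]
  ]
}}

```text
time: 8.3
tool_pos: [594.2, -221.4, 126.1]
ee_rot: [[-0.953, 0.304, -0.001], [0.304, 0.953, 0.0], [0.001, 0.0, -1.0]]
contact_force: [-0.1, -0.0, -0.1]
gripper_width: 0.001
```

>>> {"fn": "arm_command", "kwargs": {
  "moves": [
    [0,0,2,0,0,0],
    [0,0,2,0,0,0],
    [0,0,0,0,0,0]
  ]
}}

```text
time: 8.6
tool_pos: [595.0, -221.3, 122.6]
ee_rot: [[-0.953, 0.304, 0.0], [0.304, 0.953, -0.0], [-0.001, -0.0, -1.0]]
contact_force: [-0.4, 0.1, -0.3]
gripper_width: 0.002
```

>>> {"fn": "arm_command", "kwargs": {
  "moves": [
    [0,0,2,0,0,0],
    [0,0,2,0,0,0]
  ]
}}

```text
time: 8.8
tool_pos: [595.4, -222.0, 119.8]
ee_rot: [[-0.953, 0.304, 0.001], [0.304, 0.953, -0.002], [-0.002, -0.001, -1.0]]
contact_force: [-3.9, -1.9, 5.4]
gripper_width: 0.002
```

>>> {"fn": "arm_command", "kwargs": {
  "moves": [
    [0,0,2,0,0,0],
    [0,0,2,0,0,0]
  ]
}}

```text
time: 9.0
tool_pos: [595.7, -221.9, 115.6]
ee_rot: [[-0.953, 0.304, 0.002], [0.304, 0.953, -0.001], [-0.002, -0.001, -1.0]]
contact_force: [-3.6, -1.3, 14.0]
gripper_width: 0.004
```

>>> {"fn": "arm_command", "kwargs": {
  "moves": [
    [0,0,2,0,0,0],
    [0,0,1,0,0,0],
    [0,0,0,0,0,0]
  ]
}}

```text
time: 9.3
tool_pos: [597.0, -222.6, 115.0]
ee_rot: [[-0.953, 0.304, 0.005], [0.304, 0.953, -0.003], [-0.006, -0.001, -1.0]]
contact_force: [-1.8, -1.5, 14.1]
gripper_width: -0.001
```

>>> {"fn": "arm_command", "kwargs": {
  "moves": [
    [0,0,1,0,0,0],
    [0,0,1,0,0,0],
    [0,0,1,0,0,0],
    [0,0,0,0,0,0]
  ]
}}

```text
time: 9.7
tool_pos: [598.5, -223.1, 114.0]
ee_rot: [[-0.953, 0.304, 0.008], [0.304, 0.953, -0.004], [-0.009, -0.002, -1.0]]
contact_force: [-1.8, 0.2, 19.6]
gripper_width: -0.002
```

>>> {"fn": "arm_command", "kwargs": {
  "moves": [
    [0,0,-9,0,0,0],
    [0,0,-20,0,0,0],
    [0,0,-40,0,0,0],
    [14.5,28.5,0,0,0,0],
    [14.5,28.5,0,0,0,0]
  ]
}}

```text
time: 10.2
tool_pos: [585.3, -158.4, 178.8]
ee_rot: [[-0.952, 0.306, 0.003], [0.306, 0.952, -0.001], [-0.003, 0.0, -1.0]]
contact_force: [1.2, 0.4, -1.5]
gripper_width: 0.003
```

>>> {"fn": "arm_command", "kwargs": {
  "moves": [
    [14.5,28.5,0,0,0,0],
    [0,0,0,0,0,0]
  ]
}}

```text
time: 10.4
tool_pos: [578.5, -122.8, 176.7]
ee_rot: [[-0.954, 0.301, -0.002], [0.301, 0.954, 0.002], [0.002, 0.002, -1.0]]
contact_force: [0.7, -0.7, -0.5]
gripper_width: 0.003
```

```bash
python3 look.py l3.png
```

```text
top [368.5 122.3] 180 z122 [ 653.2 -241.9] z114 [ 655.4 -244.2]
side [249.5 230.4] 205 z122 [525.6 -16.6] z114 [524.2 -15.3]
side [222.7 300.3] 68 z122 [ 584.7 -149.4] z114 [ 583.9 -149.6]
side [197.4 333.3] 258 z122 [ 593.4 -222.7] z114 [ 592.7 -223.7]
10.5 [ 579.3 -125.9  177. ] [ 0.8 -0.4 -0.5]
```

View pics/l3.png

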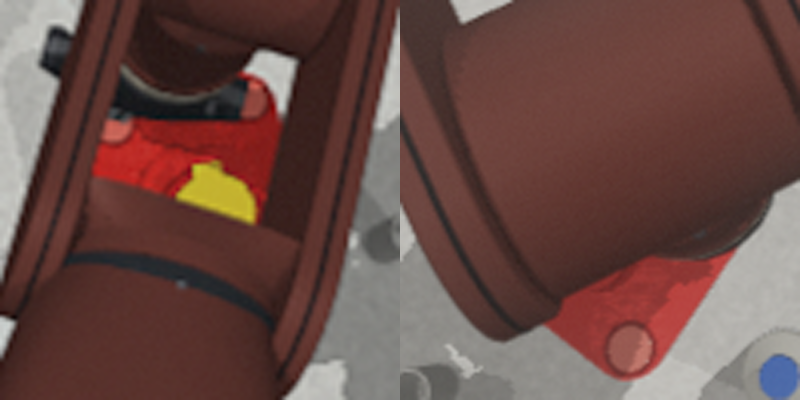

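In the side view the far-right pad sits at about (630,348), against (627,348) before, which is about the shift a click should give. Pressing far_left.

>>> {"fn": "arm_command", "kwargs": {
  "moves": [
    [0,0,20,0,0,0],
    [0,0,18,0,0,0],
    [0,0,8,0,0,0],
    [0,0,5,0,0,0],
    [0,0,0,0,0,0]
  ]
}}

```text
time: 11.0
tool_pos: [579.2, -127.1, 125.7]
ee_rot: [[-0.952, 0.305, -0.001], [0.305, 0.952, 0.0], [0.001, -0.0, -1.0]]
contact_force: [0.8, -0.2, -0.0]
gripper_width: -0.001
```

>>> {"fn": "arm_command", "kwargs": {
  "moves": [
    [0,0,2,0,0,0],
    [0,0,2,0,0,0],
    [0,0,0,0,0,0]
  ]
}}

```text
time: 11.3
tool_pos: [580.0, -126.8, 122.9]
ee_rot: [[-0.953, 0.304, 0.001], [0.304, 0.953, -0.001], [-0.001, -0.0, -1.0]]
contact_force: [0.5, -1.7, 0.8]
gripper_width: -0.001
```

>>> {"fn": "arm_command", "kwargs": {
  "moves": [
    [0,0,2,0,0,0],
    [0,0,2,0,0,0]
  ]
}}

```text
time: 11.5
tool_pos: [579.9, -126.2, 119.8]
ee_rot: [[-0.953, 0.304, 0.001], [0.304, 0.953, 0.0], [-0.001, 0.001, -1.0]]
contact_force: [-2.2, 3.0, 6.5]
gripper_width: 0.001
```

>>> {"fn": "arm_command", "kwargs": {
  "moves": [
    [0,0,2,0,0,0],
    [0,0,2,0,0,0]
  ]
}}

```text
time: 11.7
tool_pos: [580.1, -126.6, 115.4]
ee_rot: [[-0.953, 0.304, 0.002], [0.304, 0.953, -0.0], [-0.002, 0.0, -1.0]]
contact_force: [-2.5, 2.2, 13.3]
gripper_width: -0.0
```

>>> {"fn": "arm_command", "kwargs": {
  "moves": [
    [0,0,2,0,0,0],
    [0,0,1,0,0,0],
    [0,0,1,0,0,0]
  ]
}}

```text
time: 12.0
tool_pos: [580.9, -126.7, 114.3]
ee_rot: [[-0.953, 0.304, 0.003], [0.304, 0.953, -0.001], [-0.003, 0.0, -1.0]]
contact_force: [-8.3, 4.6, 25.2]
gripper_width: -0.002
```

>>> {"fn": "arm_command", "kwargs": {
  "moves": [
    [0,0,1,0,0,0],
    [0,0,0,0,0,0]
  ]
}}

```text
time: 12.2
tool_pos: [581.3, -126.7, 114.2]
ee_rot: [[-0.953, 0.304, 0.004], [0.304, 0.953, -0.001], [-0.004, 0.0, -1.0]]
contact_force: [-8.2, 4.3, 25.5]
gripper_width: -0.001
```

>>> {"fn": "arm_command", "kwargs": {
  "moves": [
    [0,0,-9,0,0,0],
    [0,0,-25,0,0,0],
    [0,0,-45,0,0,0],
    [0,0,-45,0,0,0],
    [0,0,-45,0,0,0]
  ]
}}

```text
time: 12.7
tool_pos: [579.0, -126.5, 279.4]
ee_rot: [[-0.953, 0.304, -0.001], [0.304, 0.953, 0.0], [0.001, -0.0, -1.0]]
contact_force: [1.0, -0.2, 0.5]
gripper_width: -0.001
```

>>> {"fn": "arm_command", "kwargs": {
  "moves": [
    [0,0,-25,0,0,0],
    [30,32,0,0,0,0],
    [30,32,0,0,0,0],
    [30,32,0,0,0,0],
    [30,32,0,0,0,0]
  ]
}}

```text
time: 13.2
tool_pos: [503.0, 32.9, 302.9]
ee_rot: [[-0.952, 0.305, -0.0], [0.305, 0.952, -0.0], [0.0, -0.0, -1.0]]
contact_force: [1.7, 0.5, -0.0]
gripper_width: -0.002
```

>>> {"fn": "arm_command", "kwargs": {
  "moves": [
    [30,32,0,0,0,0],
    [30,32,0,0,0,0],
    [30,32,0,0,0,0],
    [30,32,0,0,0,0],
    [0,0,0,0,0,0]
  ]
}}

```text
time: 13.7
tool_pos: [426.3, 194.1, 303.2]
ee_rot: [[-0.954, 0.298, -0.001], [0.298, 0.954, 0.002], [0.001, 0.001, -1.0]]
contact_force: [0.2, -1.2, -1.7]
gripper_width: 0.0
```

```bash
python3 look.py l4.png
```

```text
top [361.2 143.6] 89 z122 [ 594.6 -219.1] z114 [ 596.4 -221.1]
top [326.7 150.4] 89 z122 [ 578.3 -124.9] z114 [ 580.  -126.2]
top [374.3 197.2] 97 z122 [ 448.3 -246.4] z114 [ 449.  -248.6]
top [338.5 204.1] 80 z122 [ 432.2 -150. ] z114 [ 432.8 -151.5]
side [170.1 245.9] 201 z122 [ 433.8 -150.1] z114 [ 431.3 -150.4]
side [230.1 289. ] 181 z122 [ 580.1 -124.9] z114 [ 579.3 -124.9]
side [139.  286.7] 168 z122 [ 450.7 -244.2] z114 [ 448.4 -245.5]
side [186.8 332.2] 61 z122 [ 578.  -235.1] z114 [ 577.1 -236.3]
side [199.2 332.9] 180 z122 [ 595.4 -219.9] z114 [ 594.7 -220.9]
13.8 [428.2 190.9 303.1] [ 0.1 -0.7  0.1]
```

View pics/l4.png

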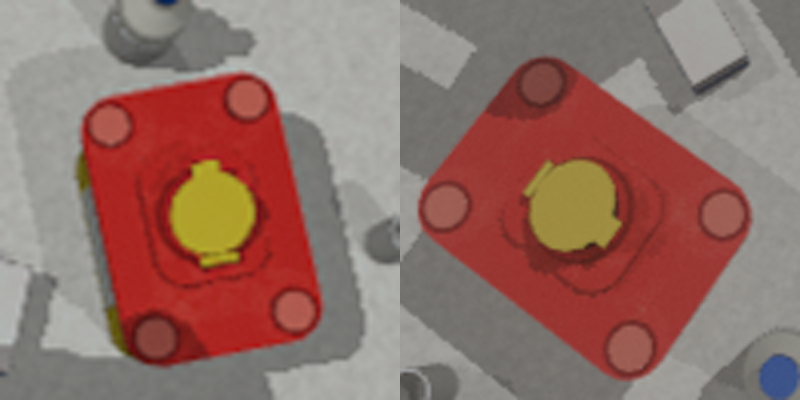

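```bash
python3 - <<'E'
from h import *
S=[snapshot("top"),snapshot("side")]
def tri(pt,ps):
    A=[];B=[]
    for s,q in zip(S,(pt,ps)):
        o=ray(s,*q,0);d=ray(s,*q,100)-o;d/=np.linalg.norm(d);M=np.eye(3)-np.outer(d,d);A.append(M);B.append(M@o)
    return np.linalg.solve(sum(A),sum(B)).round(1)
b={"NL":((338.9,203.8),(169.4,245.3)),"NR":((374.2,197),(137.6,286.2)),"FR":((362.4,143),(198.7,333.1)),"FL":((327.4,149.6),(229.2,289.1))}
a={"NL":((338.5,204.1),(170.1,245.9)),"NR":((374.3,197.2),(139,286.7)),"FR":((361.2,143.6),(199.2,332.9)),"FL":((326.7,150.4),(230.1,289.0))}
for k in a: print(k,tri(*b[k]),tri(*a[k]))
cv2.imwrite("pics/top5.png",cv2.resize(S[0]["img"][:,:,::-1],(800,600)))
for i,(n,r) in enumerate((("top",(300,120,400,220)),("side",(125,220,255,350)))): pass
# side-oblique crop for lid gap
cv2.imwrite("pics/gap.png",np.hstack([cv2.resize(s["img"][125:220,310:390,::-1],(320,380),interpolation=cv2.INTER_CUBIC) for s in (__import__("pickle").load(open("top0.pkl","rb")),S[0])]))
E
```

```text
NL [ 432.8 -150.3  125.5] [ 432.6 -150.4  118.7]
NR [ 448.7 -245.2  124.5] [ 449.1 -246.1  118. ]
FR [ 595.2 -220.5  127.6] [ 595.2 -220.   119.3]
FL [ 579.4 -126.1  126.4] [ 579.4 -125.2  117.7]
```

View pics/gap.png

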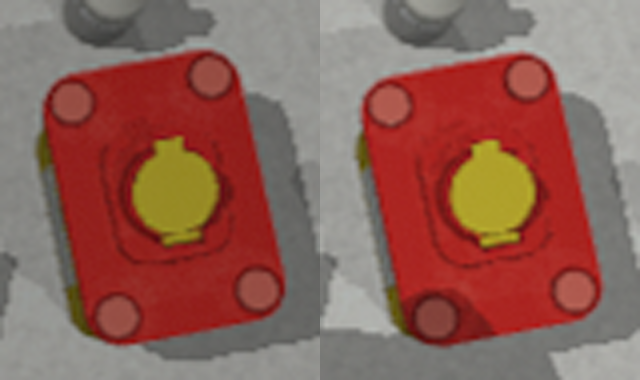

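View pics/top5.png

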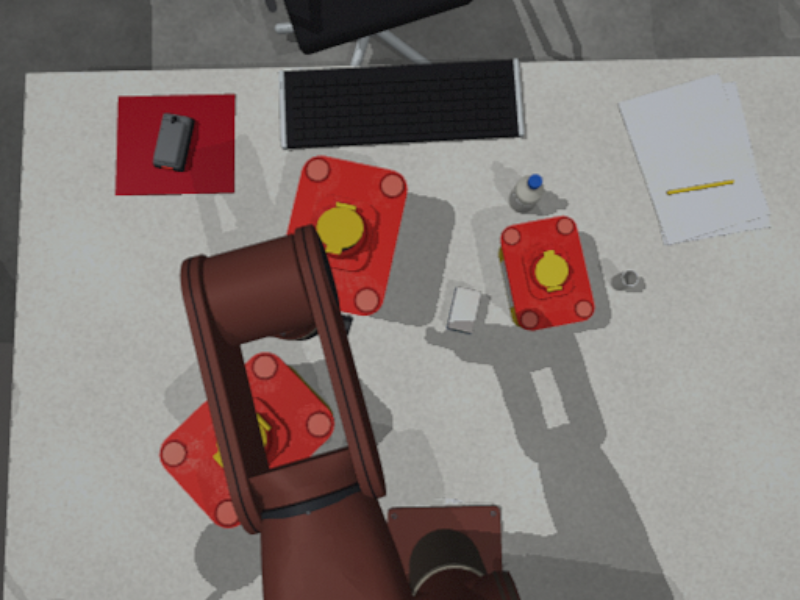

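All four pads dropped by 6.5–8.7 mm (8 mm expected) and moved less than 1 mm sideways. The neighbours are where they were and the arm is clear, so I'm handing in.

```bash
python3 -c "
from workcell import close_job
print(close_job())"
```

```text
the job is handed in; nothing more can be done
None
```

I pressed the smallest tub's four corner pads home with the shut fingertips, going near-left, near-right, far-right, far-left. Then I moved the arm clear and handed the job in at about 14 s; no verdict is reported.

**Each press:** every corner first gave at about 120 mm. It then went to a hard stop at about 114–115 mm, with 20–28 N at the end.

**Final camera check:** the pads had dropped 6.8, 6.5, 8.3 and 8.7 mm in pressing order, against 8 mm expected. They had moved less than 1 mm sideways, and the carton, bottle and mouthpiece looked unmoved.

**Disagreements:**
- The two-view heights read about 3–5 mm too high both before and after. This fits the camera calibration error, so I relied on the drop and the tool's own stop height.
- On far-right the fingertip crept about 3.5 mm in x under load. The pad itself did not move.

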